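# Call the touch-up painter and point out the headless horse

## Robot

A 6-joint arm with a two-finger parallel gripper is mounted at the origin on the work surface. World frame = base frame: x ahead of the robot, y to its left, z up, the work surface at z = 0. Lengths are in m, angles in rad, forces in N, time in s.
With the tool pointing down it reaches from about 0.375 to 0.9 m from the base axis. Payload 3.1 kg.
Tool frame: the origin (TCP) lies on the centre line of the jaws, within the pads' length; the fingertips stand 11 mm ahead of it and the grasp point (between the pads) lies 8 mm behind it (r.finger_overhang is the distance from the TCP to the fingertips, in m); z points along the fingers, y is the direction in which the jaws open and shut (so a half turn about z gives the same grasp; the last joint's range is limited). The gripper opens to 85 mm and grips with 20 to 120 N. Pads are 22 mm wide; open, the fingers measure 114 mm over their backs; the gripper's body (76 mm by 85 mm) begins 54 mm behind the grasp point. The pads swing forward as they close: fully open they stand 13 mm farther back than shut.
Start: joints at [-1.46, 0.527, 1.433, -0, 1.181, -0.178], TCP at [0.178, -0.599, 0.242] pointing down, gripper open.
Joint ranges: [-3.08, 3.08], [-0.75, 2.2], [0.22, 2.44], [-1.43, 4.57], [0, 2.65], [-2.85, 2.85]. Speed limits (rad/s): [2.79, 2.79, 3.14, 3.14, 3.14, 3.14].

## Interface

Orientations are given as a unit quaternion [w, x, y, z].
In Python, from station import get_state, viewer, job, r gives the robot as it stands.
- The arm moves only by the tool carry_out, never from a script. Its argument "rows" is one flat list of numbers, 6 for each row, row after row: the shift along the tool's x, y, z in m, then the turn, a rotation vector about the tool's x, y, z in rad. A call has exactly 8 rows; each row is the pose to reach, as a shift and turn from the pose measured when the call began, along the tool's axes at that moment; what a row does not reach only later rows make up. A row lasts 1/10 s, in which the tool goes at most 50 mm and 8.59 degrees, less where a joint would pass 70% of its speed; a pose out of reach is approached as far as the arm can. A call with a gripper value outside its range is refused whole. "fingers" is the opening, from -1 (shut) to 1 (fully open), so that 0 is half open, set as the call begins (left out, the last holds). The fingers move at their own pace and stop on an object; the grip force is fixed at half the most. Time passes only in rows, so rows that repeat a pose let the fingers close, or fill a call up. It gives the time, the measured TCP pose, the force and the opening at its end, in the units of the state.
- get_state(): the state, without advancing time (a new reading comes with each control period).
- viewer.snapshot(name): name is "scene" or "top"; returns (picture, depth): 480x640x3 uint8, blue, green, red; 480x640 float32, m along the optical axis (not along the pixel's ray), 0 where there is no reading.
- viewer.camera_model(name): a dict with "mtx" (3x3 intrinsics, pixels), "dist" ([k1, k2, p1, p2, k3] as OpenCV has them; the pictures are not rectified), "camera_from_world" (4x4, takes a point from world to camera coordinates). Camera axes: x right, y up, looking along -z (the intrinsics and any distortion apply to the point x, -y, -z); pixel columns grow to the right and rows downward; lengths in m; the calibration is good to about 2 mm. A picture is of the moment at which its call begins. camera_model takes no time and is no camera call.
- job.finish_job(): hands the job in, once; it reports no verdict.
The state is a dict: "t": time; "joint_positions": joint angles; "joint_vel": joint speeds; "effort": joint torques, N m; "eef_pos": TCP position; "ee_rot": TCP orientation; "force": force on the tool from outside, world axes, zero at the start; "moment": the same for the moment, N m; "width": finger opening in m.
Only numpy, scipy, OpenCV 4.12 (cv2) and the standard library are available. Lean on these libraries where they do the work, as an engineer would, in place of code of your own. Each camera call takes 0.05 s, during which the arm holds its last target. There are 200 camera calls.

## Task

One of the four wet blue horses on the drying board has lost its head. Press the white button on the call box right down with your fingertips and let it go, then point down at the headless horse: bring the fingertips just above its back, a finger's breadth or two, hold still there for a couple of seconds and finish there, still pointing. The paint is wet, so do not touch any of the horses; leave the paint tin alone and do not lift, tip or shove away the call box.

Things in the scene. Friction and masses are not known exactly. Their poses are not given: they have to be found in the camera images.
- horse_broken: the headless horse: the same blue trunk and legs as the others, 86 mm long, 32 mm wide, back 65 mm high, but only a neck stump (26 mm long, 24 mm wide, 72 mm high, centred 29 mm ahead of the middle) instead of neck and head; 150 g, loose, standing on the board. Origin: under the middle of its trunk, at its feet; x along the trunk to the stump end, z up
- broken_back (a point): the middle of the headless horse's back, on its upper surface, 65 mm above its feet
- horse_a: whole wooden toy horse, painted blue all over, wet; 117 mm long with the head (which reaches 74 mm ahead of the middle of the trunk), 32 mm wide, 109 mm high at the ears, back 65 mm high, 150 g, loose, standing on the board. Origin: under the middle of its trunk, at its feet; x along the trunk to the head end, z up
- horse_b: whole wooden toy horse, painted blue all over, wet; 117 mm long with the head (which reaches 74 mm ahead of the middle of the trunk), 32 mm wide, 109 mm high at the ears, back 65 mm high, 150 g, loose, standing on the board. Origin: under the middle of its trunk, at its feet; x along the trunk to the head end, z up
- horse_c: whole wooden toy horse, painted blue all over, wet; 117 mm long with the head (which reaches 74 mm ahead of the middle of the trunk), 32 mm wide, 109 mm high at the ears, back 65 mm high, 150 g, loose, standing on the board. Origin: under the middle of its trunk, at its feet; x along the trunk to the head end, z up
- board: fixed wooden drying board, 300 (x) x 320 (y) mm, 12 mm thick, lying on the bench; the four horses stand on it in two rows of two, about 120 to 145 mm apart, all heading roughly along the board's +y. Origin: centre of its underside, z up
- call_box: loose grey box, 70 mm (x) by 90 mm (y), 40 mm high, about 0.6 kg, standing on the bench. Origin: centre of its underside, z up
- button_top (a point): centre of the top of the white push button (32 mm across) in the middle of the call box; 52 mm above the bench when up; it goes straight down
- call_button (a joint): how far the button is pressed, m: 0 up, 0.006 right down; spring of about 1 N at the top and 4.5 N when right down; it comes back up when let go
- paint_tin: closed metal paint tin, 90 mm across, 100 mm high, 0.9 kg, loose on the bench. Origin: centre of its underside
Things that resemble listed ones, but are neither listed nor needed, are in the scene too. Leave any pink look-alike of the horse_a alone. Several things look just like the call_box: the one meant starts farthest from the robot's base.

How it is judged:
On the way, in this order (a step that is already met when the one before it is completed fails the run):
1. the call button is pressed right down (value of joint call_button above 0.0045 m), for 0.05 s.
2. the fingers point at the headless horse from just above its back, without contact, for 1.5 s (horizontal distance between the grasp point and broken_back below 0.035 m and z of the grasp point in the frame of horse_broken between 0.085 and 0.14 m and value of joint call_button below 0.0015 m), for 1.5 s.
At the end, for the whole second after the job is handed in: The point between the finger pads is within 35 mm sideways of the middle of the headless horse's back and 20 to 75 mm above it; the button is up; horses within 6 mm of their start, tin within 10 mm, call box within 40 mm, all upright and at rest (all of step 2 and distance of each of horse_broken, horse_a, horse_b, horse_c from where it was at the start of the episode below 0.006 m and angle between each of horse_broken, horse_a, horse_b, horse_c, paint_tin, call_box's own z axis and vertical below 0.1 rad and linear speed of each of horse_broken, horse_a, horse_b, horse_c below 0.02 m/s and distance of paint_tin from where it was at the start of the episode below 0.01 m and distance of call_box from where it was at the start of the episode below 0.04 m); the robot touches nothing.
It fails at once if the robot touches a wet horse (contact force between any of the fingers, the arm and horse_broken above 0.2 N or contact force between any of the fingers, the arm and horse_a above 0.2 N or contact force between any of the fingers, the arm and horse_b above 0.2 N or contact force between any of the fingers, the arm and horse_c above 0.2 N).
It fails at once if a horse is shifted by more than 8 mm (distance of any of horse_broken, horse_a, horse_b, horse_c from where it was at the start of the episode above 0.008 m).
It fails at once if the paint tin is shifted by more than 15 mm (distance of paint_tin from where it was at the start of the episode above 0.015 m).
It fails at once if the call box is lifted by more than 8 mm, tipped, or shoved more than 50 mm (height (world z) of call_box above 0.008 m or angle between call_box's own z axis and vertical above 0.2 rad or distance of call_box from where it was at the start of the episode above 0.05 m).
It also fails if it takes over 38 s, if anything falls off the work surface, if the arm or the gripper's body presses on something with over 40 N, if the wrist force passes 120 N, or if a joint passes its speed limit or range.

## Working session

There is one attempt and no reset: what is moved stays moved. The work goes in short steps, Python scripts to look and compute and a tool call to move; the robot and the scene stay as the last step left them, time stands still between calls to the robot, and variables do not carry over. Pictures are saved under pics/ and viewed, about 8 in all and at most 12, crops included, and the job is handed in when it is done.

Besides the shell and the picture viewer there is one more tool, called after "Emit:" as name(argument=value, ...), one argument or row to a line, values as JSON. carry_out: Moves the arm, as the interface text tells. Its arguments: {"type":"object","properties":{"rows":{"type":"array","items":{"type":"number"}},"fingers":{"type":"number"}},"required":["rows"]}

```bash
mkdir -p pics
cat > h.py <<'E'
import numpy as np, cv2
from station import get_state, viewer, job, r
def world(name,u,v,depth=None,z=None):
    m=viewer.camera_model(name);K=np.array(m["mtx"],float);T=np.array(m["camera_from_world"],float)
    p=cv2.undistortPoints(np.array([[[u,v]]],float),K,np.array(m["dist"],float))[0,0]
    d=np.array([p[0],-p[1],-1.]);Wi=np.linalg.inv(T)
    if z is not None:
        dw=Wi[:3,:3]@d;depth=(z-Wi[2,3])/dw[2]
    return Wi[:3,:3]@(d*depth)+Wi[:3,3]
E
python3 - <<'E'
from h import *
for n in("scene","top"):
    p,d=viewer.snapshot(n);cv2.imwrite(f"pics/{n}0.png",p);np.save(f"{n}0.npy",d)
    print(n,np.linalg.inv(np.array(viewer.camera_model(n)["camera_from_world"]))[:3].round(3).tolist())
s=get_state();print(s)
print(r.finger_overhang)
E
```

```text
scene [[0.487, -0.496, 0.719, 1.174], [0.873, 0.254, -0.416, -0.411], [0.024, 0.83, 0.557, 0.572]]
top [[-0.004, 0.998, -0.058, 0.497], [-1.0, -0.003, 0.019, -0.035], [0.019, 0.058, 0.998, 0.9]]
{'t': 0.1, 'joint_positions': array([-1.46049167e+00,  5.28378787e-01,  1.43379183e+00,  4.76682588e-06,
        1.18142483e+00, -1.78517994e-01]), 'joint_vel': array([ 1.11929121e-03, -2.61072721e-03, -1.75311558e-03,  6.86409312e-05,
       -6.88117912e-04,  2.63111470e-04]), 'effort': array([-2.71797944e-04, -4.43303239e+01, -1.78586572e+01, -1.87335263e-04,
        3.86662126e-03, -1.32556443e-05]), 'eef_pos': array([ 0.17796225, -0.59846273,  0.24142242]), 'ee_rot': array([-1.00073954e-03,  9.89590428e-01,  1.43908937e-01,  3.63505183e-05]), 'force': array([ 0.12009904, -0.06980618, -1.37595497]), 'moment': array([-0.01341212,  0.04730836, -0.01757024]), 'width': 0.08543677902040882}
0.011
```

View pics/scene0.png

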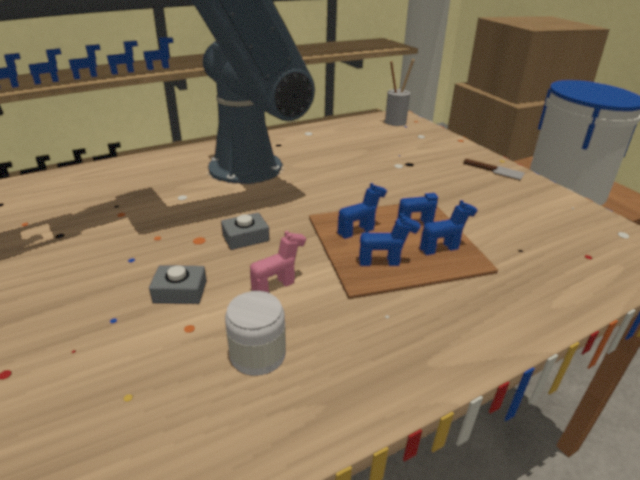

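View pics/top0.png

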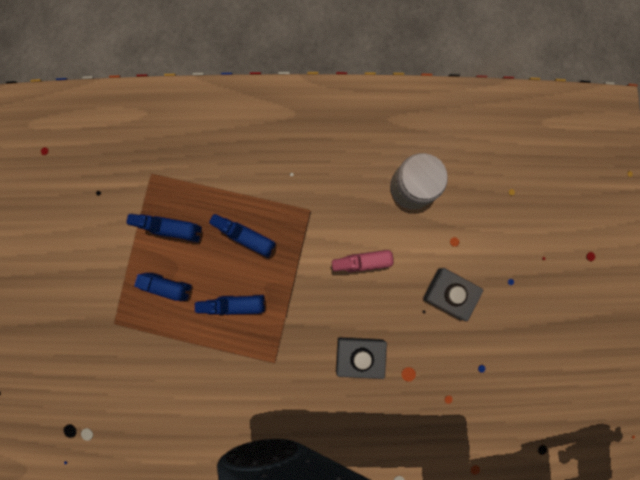

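The scene picture shows three horses with heads, at (360,212), (385,242) and (445,230). The headless one is at (417,207), and there is a pink look-alike at (278,262). Call boxes are at (178,283) and (245,230), and the tin is at (257,332).

In the top picture the candidates are:
- **Horses:** (165,228), (243,236), (231,305) and the short one at (163,287).
- **Boxes:** (457,294) and (362,360).

I'll measure these and check them in one close crop.

Run:
```python
from h import *
d=np.load("top0.npy")
for n,u,v,z in [("btnR",457,294,.052),("btnL",362,360,.052),("hb_mid",167,288,.077),("hbtail",190,291,.077),("hb_stump",142,282,.084),("h1",180,231,.077),("h2",258,242,.077),("h3",245,305,.077),("h1head",135,220,.121),("h3head",205,307,.121),("tin",423,177,.1),("pink",375,262,.065)]:
    print(n,world("top",u,v,z=z).round(3),"depth:",world("top",u,v,d[v,u]).round(3))
a=cv2.imread("pics/top0.png");b=cv2.imread("pics/scene0.png")
A=cv2.resize(a[200:330,110:310],(780,507),interpolation=cv2.INTER_CUBIC)
cv2.imwrite("pics/c1.png",A)
B=cv2.resize(b[170:280,310:490],(780,477),interpolation=cv2.INTER_CUBIC);cv2.imwrite("pics/c2.png",B)
```

```text
btnR [ 0.464 -0.307  0.052] depth: [ 0.464 -0.308  0.048]
btnL [ 0.347 -0.13   0.052] depth: [ 0.346 -0.13   0.051]
hb_mid [0.478 0.216 0.077] depth: [0.478 0.215 0.079]
hbtail [0.473 0.175 0.077] depth: [0.471 0.191 0.013]
hb_stump [0.489 0.259 0.084] depth: [0.489 0.259 0.085]
h1 [0.579 0.194 0.077] depth: [0.579 0.194 0.076]
h2 [0.559 0.055 0.077] depth: [0.559 0.055 0.076]
h3 [0.449 0.077 0.077] depth: [0.448 0.077 0.076]
h1head [0.594 0.26  0.121] depth: [0.595 0.263 0.112]
h3head [0.448 0.138 0.121] depth: [0.447 0.14  0.111]
tin [ 0.671 -0.235  0.1  ] depth: [ 0.671 -0.235  0.101]
pink [ 0.524 -0.153  0.065] depth: [ 0.523 -0.153  0.066]
```

View pics/c1.png

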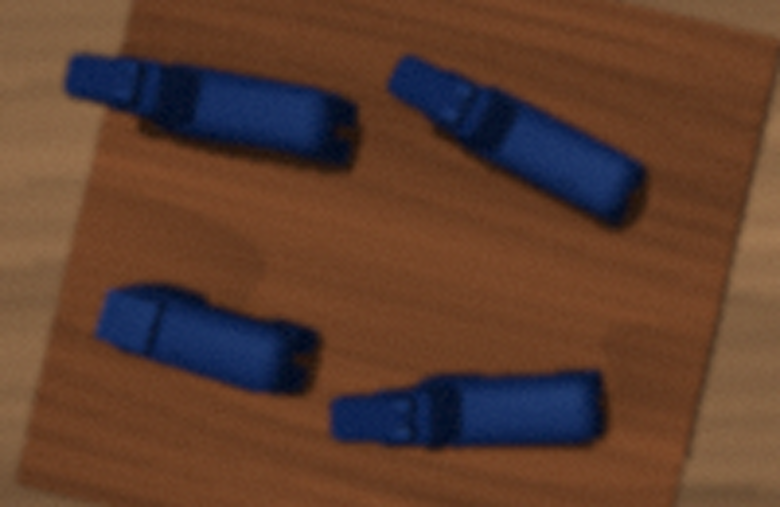

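View pics/c2.png

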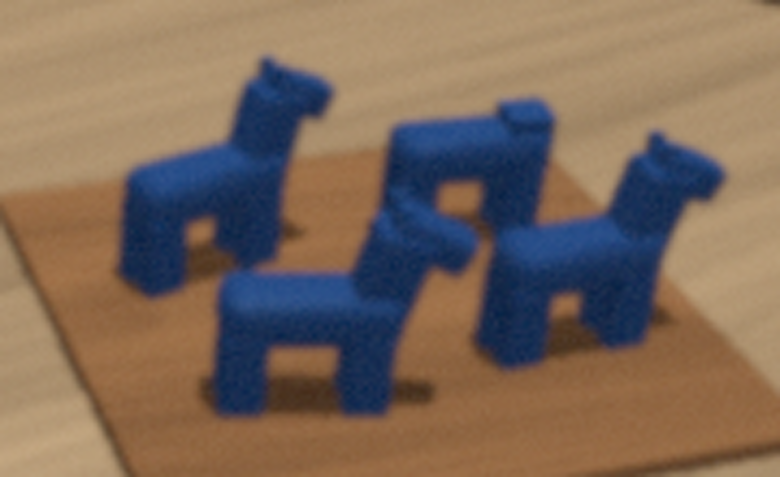

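Crop 1 shows the headless horse at bottom left, with its stump at about crop (130,318) and tail edge at (282,357). That puts the middle of its back at about full-picture (158.5,286). Crop 2 confirms it: the far horse at (470,140) has only a stump and the other three have heads.

The button on the right is 0.556 m from the base and the left one 0.37 m, so I press the one at (457,294), which is at (0.464, -0.307). I'm moving above it with the fingers shut.

Emit:
carry_out(
  rows=[0.018, -0.01, 0.005, 0, 0, 0, 0.06, -0.033, 0.015, 0, 0, 0, 0.105, -0.058, 0.03, 0, 0, 0, 0.15, -0.083, 0.045, 0, 0, 0, 0.195, -0.108, 0.06, 0, 0, 0, 0.24, -0.133, 0.075, 0, 0, 0, 0.28, -0.155, 0.085, 0, 0, 0, 0.31, -0.172, 0.09, 0, 0, 0],
  fingers=-1,
)

```text
t: 0.9
eef_pos: [0.4269, -0.343, 0.1507]
ee_rot: [-0.002, 0.99, 0.144, -0.0]
force: [0.1, -0.4, 1.1]
width: -0.0002
```

```bash
cat >> h.py <<'E'
from scipy.spatial.transform import Rotation as R
def delta(t):
    s=get_state();q=s["ee_rot"];M=R.from_quat([q[1],q[2],q[3],q[0]])
    print("tcp",s["eef_pos"].round(4),"to go (tool)",M.inv().apply(np.array(t)-s["eef_pos"]).round(4),"z",M.apply([0,0,1]).round(3),"F",s["force"].round(2),"w",round(s["width"],4),"t",s["t"])
E
python3 - <<'E'
from h import *
# button centre by whiteness
p=cv2.imread("pics/top0.png")[275:315,437:480];m=(p.min(2)>110)
ys,xs=np.nonzero(m);u,v=xs.mean()+437,ys.mean()+275;b=world("top",u,v,z=.052)
print(m.sum(),u,v,b.round(4),"broken_back",world("top",158.5,286.2,z=.077).round(4))
delta([b[0],b[1],.075])
E
```

```text
182 457.1758241758242 294.45604395604397 [ 0.4635 -0.3071  0.052 ] broken_back [0.4814 0.2314 0.077 ]
tcp [ 0.4269 -0.343   0.1507] to go (tool) [ 0.0454 -0.0237  0.0758] z [-0.001  0.004 -1.   ] F [ 0.13 -0.35  1.06] w -0.0002 t 0.9
```

Emit:
carry_out(
  rows=[0.015, -0.008, 0.01, 0, 0, 0, 0.03, -0.016, 0.025, 0, 0, 0, 0.042, -0.022, 0.04, 0, 0, 0, 0.0455, -0.024, 0.055, 0, 0, 0, 0.0455, -0.024, 0.067, 0, 0, 0, 0.0455, -0.024, 0.075, 0, 0, 0, 0.0455, -0.024, 0.077, 0, 0, 0, 0.0455, -0.024, 0.077, 0, 0, 0],
)

```text
t: 1.7
eef_pos: [0.4632, -0.3072, 0.0736]
ee_rot: [-0.002, 0.99, 0.143, -0.001]
force: [-0.6, -0.3, 0.3]
width: -0.0001
```

Run:
```python
from h import *
delta([.4635,-.3071,.057])
p,d=viewer.snapshot("scene");cv2.imwrite("pics/s1.png",cv2.resize(p[180:330,110:310],(800,600),interpolation=cv2.INTER_CUBIC))
```

```text
tcp [ 0.4632 -0.3072  0.0736] to go (tool) [0.0003 0.0001 0.0166] z [-0.002  0.004 -1.   ] F [-0.63 -0.31  0.28] w -0.0001 t 1.7
```

View pics/s1.png

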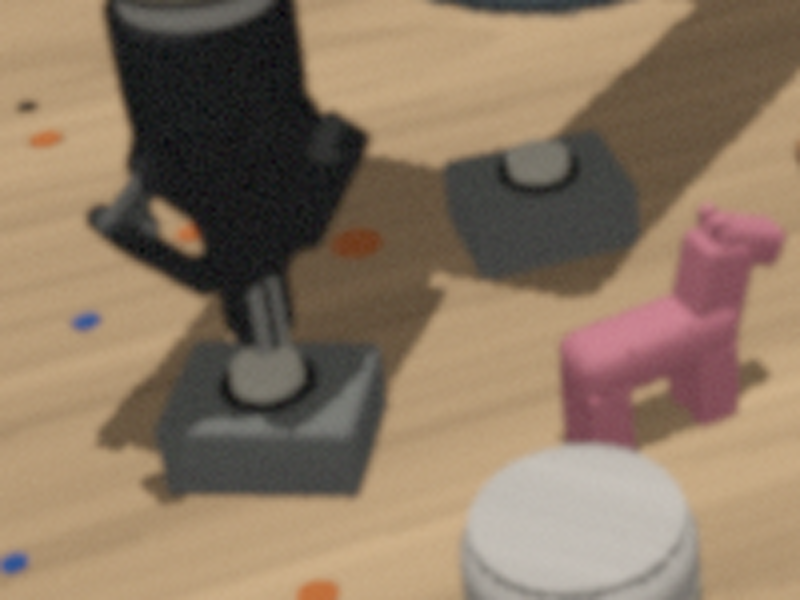

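The crop shows the shut fingertips at (268,345), just over the white button at (266,378). I'm pressing straight down, gently.

Emit:
carry_out(
  rows=[0, 0, 0.004, 0, 0, 0, 0, 0, 0.008, 0, 0, 0, 0, 0, 0.011, 0, 0, 0, 0, 0, 0.013, 0, 0, 0, 0, 0, 0.015, 0, 0, 0, 0, 0, 0.0165, 0, 0, 0, 0, 0, 0.0175, 0, 0, 0, 0, 0, 0.0175, 0, 0, 0],
)

```text
t: 2.55
eef_pos: [0.4634, -0.3075, 0.0571]
ee_rot: [-0.001, 0.99, 0.144, -0.0]
force: [-1.4, -0.3, 6.0]
width: 0.0001
```

Emit:
carry_out(
  rows=[0, 0, 0.001, 0, 0, 0, 0, 0, 0.002, 0, 0, 0, 0, 0, 0.003, 0, 0, 0, 0, 0, 0.003, 0, 0, 0, 0, 0, 0.003, 0, 0, 0, 0, 0, 0.003, 0, 0, 0, 0, 0, 0.003, 0, 0, 0, 0, 0, 0.003, 0, 0, 0],
)

```text
t: 3.35
eef_pos: [0.4635, -0.3075, 0.0567]
ee_rot: [-0.001, 0.99, 0.144, -0.0]
force: [-4.1, 2.1, 20.9]
width: -0.0005
```

The force rose to 21 N with no further travel, so the button is right down. I'm letting go and rising.

Emit:
carry_out(
  rows=[0, 0, -0.004, 0, 0, 0, 0, 0, -0.012, 0, 0, 0, 0, 0, -0.03, 0, 0, 0, 0, 0, -0.06, 0, 0, 0, 0, 0, -0.095, 0, 0, 0, 0, 0, -0.13, 0, 0, 0, 0, 0, -0.155, 0, 0, 0, 0, 0, -0.165, 0, 0, 0],
)

```text
t: 4.15
eef_pos: [0.4646, -0.3085, 0.2243]
ee_rot: [0.001, 0.99, 0.144, 0.002]
force: [0.7, -0.8, 0.2]
width: -0.0004
```

Run:
```python
from h import *
delta([.4814,.2314,.22])
p,d=viewer.snapshot("top");cv2.imwrite("pics/t2.png",p)
a=cv2.imread("pics/top0.png");cv2.imwrite("pics/t2c.png",np.hstack([cv2.resize(x[240:340,400:500],(400,400),interpolation=cv2.INTER_CUBIC) for x in(a,p)]))
```

```text
tcp [ 0.4646 -0.3085  0.2243] to go (tool) [ 0.1698 -0.5128  0.0036] z [ 0.003 -0.001 -1.   ] F [ 0.67 -0.8   0.22] w -0.0004 t 4.15
```

View pics/t2.png

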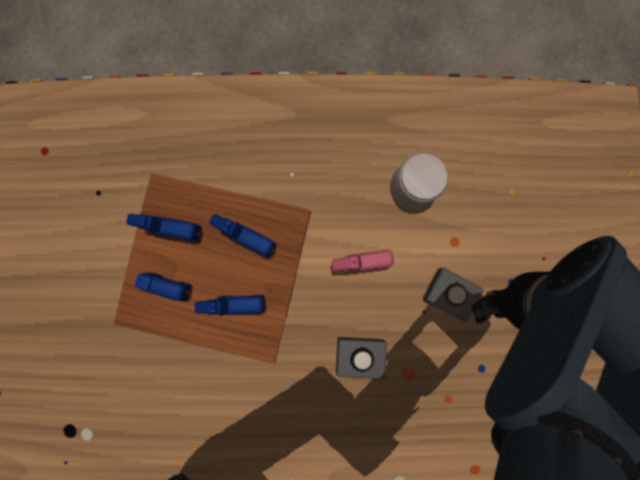

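The call box is still at (457,294), its white button is visible again, and the horses haven't moved. I'm travelling high towards the headless horse.

Emit:
carry_out(
  rows=[0.005, -0.015, 0, 0, 0, 0, 0.017, -0.051, 0, 0, 0, 0, 0.031, -0.092, 0, 0, 0, 0, 0.044, -0.133, 0, 0, 0, 0, 0.058, -0.174, 0, 0, 0, 0, 0.071, -0.215, 0, 0, 0, 0, 0.085, -0.257, 0, 0, 0, 0, 0.095, -0.287, 0, 0, 0, 0],
)

```text
t: 5.0
eef_pos: [0.4714, -0.0026, 0.222]
ee_rot: [-0.0, 0.989, 0.145, -0.001]
force: [0.3, -0.1, 0.4]
width: -0.0001
```

Run:
```python
from h import *
delta([.4814,.2314,.22])
```

```text
tcp [ 0.4714 -0.0026  0.222 ] to go (tool) [ 0.0766 -0.2214  0.0021] z [-0.002  0.001 -1.   ] F [ 0.27 -0.09  0.41] w -0.0001 t 5.0
```

Emit:
carry_out(
  rows=[0.006, -0.018, 0, 0, 0, 0, 0.019, -0.055, 0, 0, 0, 0, 0.033, -0.096, 0, 0, 0, 0, 0.047, -0.137, 0, 0, 0, 0, 0.061, -0.177, 0, 0, 0, 0, 0.071, -0.205, 0, 0, 0, 0, 0.0765, -0.221, 0, 0, 0, 0, 0.0765, -0.2215, 0, 0, 0, 0],
)

```text
t: 5.8
eef_pos: [0.4791, 0.2338, 0.2202]
ee_rot: [-0.001, 0.989, 0.146, -0.003]
force: [-0.5, -0.6, 0.7]
width: -0.0
```

Run:
```python
from h import *
delta([.4814,.2314,.118])
p,d=viewer.snapshot("scene");cv2.imwrite("pics/s3.png",cv2.resize(p[130:280,300:500],(800,600),interpolation=cv2.INTER_CUBIC))
```

```text
tcp [0.4791 0.2338 0.2202] to go (tool) [0.0021 0.0032 0.1022] z [-0.006  0.    -1.   ] F [-0.45 -0.58  0.74] w -0.0 t 5.8
```

View pics/s3.png

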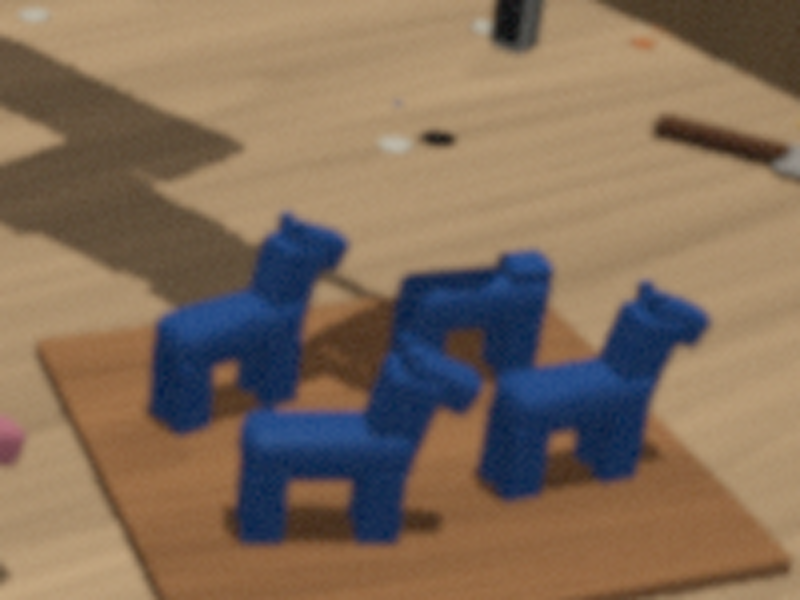

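The horses are undisturbed, and the fingertips at crop (515,40) are above the headless horse at about (470,300). I'm descending straight to about 30 mm above its back.

Emit:
carry_out(
  rows=[0.002, 0.003, 0.01, 0, 0, 0, 0.002, 0.003, 0.025, 0, 0, 0, 0.002, 0.003, 0.045, 0, 0, 0, 0.002, 0.003, 0.065, 0, 0, 0, 0.002, 0.003, 0.082, 0, 0, 0, 0.002, 0.003, 0.094, 0, 0, 0, 0.002, 0.003, 0.1, 0, 0, 0, 0.002, 0.003, 0.102, 0, 0, 0],
)

```text
t: 6.65
eef_pos: [0.481, 0.2294, 0.1175]
ee_rot: [-0.0, 0.989, 0.146, -0.004]
force: [0.4, -0.7, -0.6]
width: -0.0003
```

Emit:
carry_out(
  rows=[0, 0, 0, 0, 0, 0, 0, 0, 0, 0, 0, 0, 0, 0, 0, 0, 0, 0, 0, 0, 0, 0, 0, 0, 0, 0, 0, 0, 0, 0, 0, 0, 0, 0, 0, 0, 0, 0, 0, 0, 0, 0, 0, 0, 0, 0, 0, 0],
)

```text
t: 7.45
eef_pos: [0.481, 0.2294, 0.1175]
ee_rot: [-0.0, 0.989, 0.146, -0.004]
force: [-0.5, -0.1, 0.4]
width: 0.0002
```

Emit:
carry_out(
  rows=[0, 0, 0, 0, 0, 0, 0, 0, 0, 0, 0, 0, 0, 0, 0, 0, 0, 0, 0, 0, 0, 0, 0, 0, 0, 0, 0, 0, 0, 0, 0, 0, 0, 0, 0, 0, 0, 0, 0, 0, 0, 0, 0, 0, 0, 0, 0, 0],
)

```text
t: 8.25
eef_pos: [0.481, 0.2294, 0.1175]
ee_rot: [-0.0, 0.989, 0.146, -0.004]
force: [-0.3, 0.3, 0.2]
width: -0.0001
```

Emit:
carry_out(
  rows=[0, 0, 0, 0, 0, 0, 0, 0, 0, 0, 0, 0, 0, 0, 0, 0, 0, 0, 0, 0, 0, 0, 0, 0, 0, 0, 0, 0, 0, 0, 0, 0, 0, 0, 0, 0, 0, 0, 0, 0, 0, 0, 0, 0, 0, 0, 0, 0],
)

```text
t: 9.05
eef_pos: [0.481, 0.2294, 0.1175]
ee_rot: [-0.0, 0.989, 0.146, -0.004]
force: [1.0, 0.5, 0.1]
width: 0.0002
```

Run:
```python
from h import *
delta([.4814,.2314,.118])
p,d=viewer.snapshot("scene");cv2.imwrite("pics/s4.png",cv2.resize(p[130:280,300:500],(800,600),interpolation=cv2.INTER_CUBIC))
for u,v in [(152//4+425,0)]: pass
```

```text
tcp [0.481  0.2294 0.1175] to go (tool) [ 0.0009 -0.0018 -0.0005] z [-0.008 -0.001 -1.   ] F [0.98 0.45 0.09] w 0.0002 t 9.05
```

View pics/s4.png

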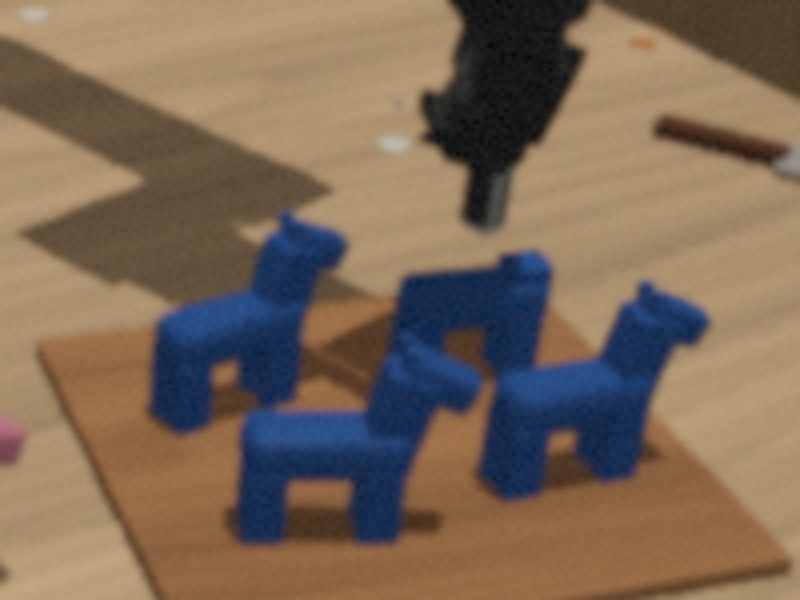

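The fingertips at crop (485,228) are about 30 mm above the middle of the headless horse's back at (472,275). There is a clear gap all round and no horse has moved. I've held still for over 2 s, so I'm handing in.

Run:
```python
from h import *
print(job.finish_job())
```

```text
the job is handed in; nothing more can be done
None
```

I pressed the call button, let it go, and handed the job in with the fingertips pointing at the headless horse. No verdict came back.

- **Button:** I used the call box farthest from the base, with its button at (0.464, -0.307). With shut fingers I pressed until the force reached 21 N with no further travel, so it was right down. After I let go, the top picture showed the box still in place and the button clear of the fingers. I did not measure the button's height after release.
- **Pointing:** The grasp point is about 2 mm sideways from my estimate of the middle of the headless horse's back. The fingertips are about 30 mm above the back. They held still there for 2.4 s before hand-in at about t = 9 s.
- **Last checks:** The final picture shows clear gaps and all four horses standing where they started, and the wrist force was within about 1 N of zero. I last saw the paint tin and call box in the earlier top picture, both unmoved. No check failed or disagreed.

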